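# Load the fish feeder and set its portion wheel to four

## Task

Lift the green food canister out of the storage tray and stand it on the open shelf, let go, take it again across its narrow way and stand it upright in the feeder's loading bay without dropping it or knocking it over. Then roll the feeder's knurled thumbwheel by its edge until the four-dot mark is centred in the little window, and let go. Leave the dish, the tongs and the clear ring where they are.

Things in the scene. Friction and masses are not known exactly. Their poses are not given: they have to be found in the camera images.
- canister_mid (a point): Centre (half-way up) of the closed green plastic canister, a loose upright rectangular box 42 mm (own x) by 58 mm (own y) by 100 mm tall (the lid, the top 16 mm, is 2 mm smaller on each side); about 0.14 to 0.28 kg. z is up. Starts standing in the tray. The shelf half-way between tray and feeder (around x = 0.5 m, y = 0) is clear.
- tray: Fixed wooden storage tray, floor 10 mm thick, x -55 to 95, y -55 to 55 mm; origin on the shelf surface under the canister's place. Two walls 6 mm thick, 50 mm wide, tops 118 mm above the shelf, at x = -28 and 28 mm, face the canister's broad sides (50 mm apart inside); its faces towards the tray's +y and -y are free. A fixed algae scraper, 43 mm high, at x = 65 mm.
- feeder: Fixed white plastic feeder; origin under the centre of its base plate (130 mm x by 200 mm y, 10 mm thick), on the shelf surface. On its -y half is the loading bay, on its +y half a housing (x -58 to 58, y 0 to 95 mm, flat top 98 mm above the shelf) with the thumbwheel and, between the wheel and the bay, the window.
- bay (a point): Middle of the bay's floor, 10 mm above the shelf, feeder's axes. Cheeks at +y and -y (66 mm apart inside, 46 mm long, 6 mm thick, tops 118 mm above the shelf); lips 10 mm high at -x and +x, 52 mm apart inside; open above these. The canister goes in upright, its x along the feeder's x (either way round), 58 mm side between the cheeks, so held by its faces 42 mm apart.
- wheel_centre (a point): Centre of the knurled thumbwheel, with the feeder's axes, 66 mm above the shelf; its axle lies along the feeder's y. A grey disc of radius 56 mm over its 36 rounded ridges (9.5 mm apart), 14 mm thick; its top stands 24 mm out of the housing top through a slot 98 mm long, 20 mm wide, free on both flanks there.
- window (a point): Middle of the 22 x 22 mm window in the housing's top, 98 mm above the shelf, 36 mm to the -y side of the wheel's middle plane. A white drum turning with the wheel shows here marks of 1 to 6 black dots (as on a die); two small black index bars stand level with the window's middle.
- wheel (a joint): Thumbwheel angle, rad; grows as the wheel's top rolls towards the feeder's +x; stays where it is left (friction 0.06 N m, 1.1 N at the rim; stops at -0.2 and 4.1). Mark n is centred in the window at (n - 1) x 0.785: one dot at 0, four dots at 2.356. Starts between 0 and 1.0.
- dish: White ceramic dish, 100 mm across, 28 mm high, loose, origin under its centre. Bystander.
- tongs: Stainless feeding tongs, about 185 mm long (own x), 12 mm high, loose, lying flat, origin under the middle. Bystander.
- ring: Clear acrylic feeding ring, 90 mm across, 12 mm high, loose, lying flat, origin under its centre. Bystander.
There are look-alikes about, which are no part of the job. What is meant by the part that bears canister_mid is not purple, turquoise or yellow, and is the smaller of those in its own colour.

How it is judged:
By the outcome, as a careful person would: the job done as asked, in the order asked, and still so for the second after the job is handed in, with the robot touching nothing.
It also fails if it takes over 72 s, if anything falls off the work surface, if the arm or the gripper's body presses on something with over 40 N, if the wrist force passes 120 N, or if a joint passes its speed limit or range.

## Robot

A 6-joint arm with a two-finger parallel gripper is mounted at the origin on the work surface. World frame = base frame: x ahead of the robot, y to its left, z up, the work surface at z = 0. Lengths are in m, angles in degrees, forces in N, time in s.
With the tool pointing down it reaches from about 0.3 to 0.75 m from the base axis. Payload 8.5 kg.
Tool frame: the origin (TCP) lies on the centre line of the jaws, within the pads' length; the fingertips stand 14 mm ahead of it and the grasp point (between the pads) lies 5 mm behind it; z points along the fingers, x is the direction in which the jaws open and shut, and the axes are right-handed (so a half turn about z gives the same grasp; the last joint's range is limited). The gripper opens to 85 mm and grips with 20 to 120 N. Pads are 22 mm wide; open, the fingers measure 114 mm over their backs; the gripper's body (76 mm by 85 mm) begins 54 mm behind the grasp point. The pads swing forward as they close: fully open they stand 13 mm farther back than shut.
Start: joints at [63.467, 21.807, 74.336, -0, 83.858, -12.336], TCP at [0.135, 0.533, 0.245] pointing down, gripper open.
Joint ranges: [-178.18, 178.18], [-50.72, 133.34], [12.68, 142.11], [-81.47, 261.47], [9.98, 163.14], [-165.26, 165.26]. Speed limits (degrees/s): [136.94, 136.94, 180, 180, 180, 180].

## Interface

Orientations are given as a 3x3 rotation matrix whose columns are the frame's x, y, z axes.
In Python, from rig import * gives the robot as it stands.
- The arm moves only by the shell command python3 -m crank 'ROWS' [FORCE]. ROWS is JSON, one flat list of numbers, 7 for each row, row after row: the turn, a rotation vector about the world's x, y, z in rad, then the shift along the world's x, y, z in m, then the opening in per cent of the stroke, from 0 (shut) to 100 (fully open). A call has 1 to 20 rows; each row shifts and turns the commanded pose from where the row before left it; what a row does not reach is not made up. A row lasts 1/10 s, in which the tool goes at most 50 mm and 8.59 degrees, less where a joint would pass 70% of its speed; a pose out of reach is approached as far as the arm can. A call is refused whole if a number of a shift passes 0.05 or a number of a turn 0.15, either way. A call with a gripper value outside its range is refused whole. The fingers move at their own pace and stop on an object; FORCE is the grip in N (left out, the last holds). Time passes only in rows, so rows that do not move let the fingers close. It gives the time, the measured TCP pose, the force and the opening at its end, in the units of the state.
- observe(): the state, without advancing time (a new reading comes with each control period).
- get_image(name): name is "scene" or "top"; returns a dict with "frame" (400x640x3 uint8, red, green, blue), "fov_y" (degrees; the focal length in pixels is half the picture's height over the tangent of half this angle, whatever the lens; pixels are square), "cx", "cy" (the principal point, pixels), "k1" (the pictures are not rectified: a ray, as slopes to the right and down, at radius r is drawn at 1 + k1 r^2 times it, then the intrinsics apply), "world_to_cam" (4x4, takes a point from world to camera coordinates). Camera axes: x right, y up, looking along -z (the intrinsics and any distortion apply to the point x, -y, -z); pixel columns grow to the right and rows downward; lengths in m; the calibration is good to about 2 mm. A picture is of the moment at which its call begins. There is no depth.
- close_job(): hands the job in, once; it reports no verdict.
The state is a dict: "time_s": time; "q": joint angles; "qvel": joint speeds; "joint_efforts": joint torques, N m; "position": TCP position; "tool_rot": TCP orientation; "ft_force": force on the tool from outside, world axes, zero at the start; "wrist_torque": the same for the moment, N m; "grip_width": finger opening in m.
Only numpy, scipy, OpenCV 4.12 (cv2) and the standard library are available. Lean on these libraries where they do the work, as an engineer would, in place of code of your own. Each camera call takes 0.05 s, during which the arm holds its last target. There are 200 camera calls.

## Working session

There is one attempt and no reset: what is moved stays moved. The work goes in short steps, Python scripts to look and compute and a shell command to move; the robot and the scene stay as the last step left them, time stands still between calls to the robot, and variables do not carry over. Pictures are saved under pics/ and viewed, about 8 in all and at most 12, crops included, and the job is handed in when it is done.

```bash
mkdir -p pics; ls; cat > h.py <<'E'
from rig import *
import numpy as np, cv2
def cam(n):
    d=get_image(n); return d
def fpx(d): return 200/np.tan(np.radians(d["fov_y"])/2)
def proj(d,P):
    P=np.atleast_2d(P); c=(np.asarray(d["world_to_cam"])@np.c_[P,np.ones(len(P))].T).T
    s=np.c_[c[:,0]/-c[:,2],-c[:,1]/-c[:,2]]; r2=(s**2).sum(1,keepdims=True)
    s=s*(1+d["k1"]*r2); return s*fpx(d)+[d["cx"],d["cy"]]
def at_z(d,uv,z):
    uv=np.atleast_2d(uv).astype(float); f=fpx(d)
    sd=(uv-[d["cx"],d["cy"]])/f; s=sd.copy()
    for _ in range(30): s=sd/(1+d["k1"]*(s**2).sum(1,keepdims=True))
    M=np.asarray(d["world_to_cam"]); R=M[:3,:3]; o=-R.T@M[:3,3]
    r=np.c_[s[:,0],-s[:,1],-np.ones(len(s))]@R
    return o+r*((z-o[2])/r[:,2])[:,None]
def save(d,n,crop=None,k=1):
    a=d["frame"]
    if crop: x0,y0,x1,y1=crop; a=a[y0:y1,x0:x1]
    cv2.imwrite("pics/"+n,cv2.resize(a[:,:,::-1],None,fx=k,fy=k,interpolation=cv2.INTER_CUBIC))
E
python3 - <<'E'
from h import *
import pickle
for n in("scene","top"):
    d=cam(n); pickle.dump(d,open(n+"0.pkl","wb")); save(d,n+"0.png",None,1.25)
    M=np.asarray(d["world_to_cam"]); print(n,d["fov_y"],d["k1"],-M[:3,:3].T@M[:3,3])
s=observe(); print(s["tool_rot"],s["position"],s["grip_width"],s["time_s"],s["ft_force"])
E
```

```text
pics
scene 51.76753122928408 -0.06648775922078373 [ 0.90534334 -0.44211022  0.86478661]
top 57.72029489431305 -0.04274212355902633 [0.33793342 0.01386076 1.10199688]
[[ 2.45265865e-01  9.69455687e-01 -5.70727810e-04]
 [ 9.69455042e-01 -2.45266379e-01 -1.15099622e-03]
 [-1.25582017e-03 -2.70994870e-04 -9.99999175e-01]] [0.13480294 0.53299158 0.24476786] 0.08571557183733189 0.1 [ 0.20727358 -0.69077993 -0.33506588]
```

View pics/top0.png

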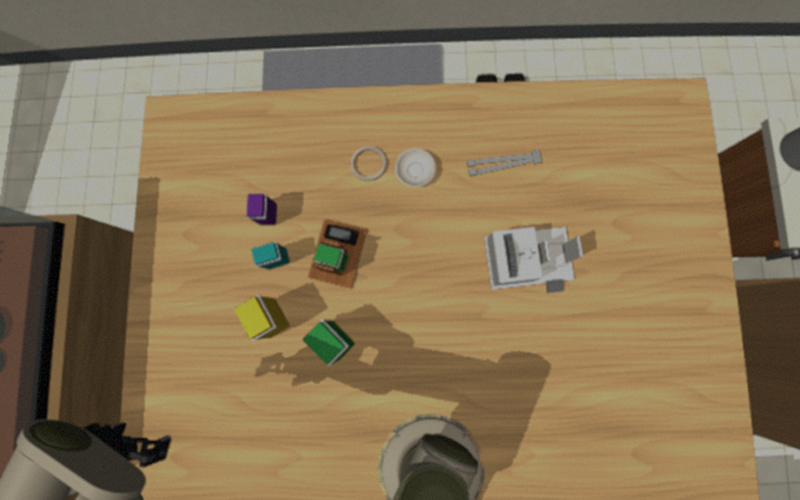

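View pics/scene0.png

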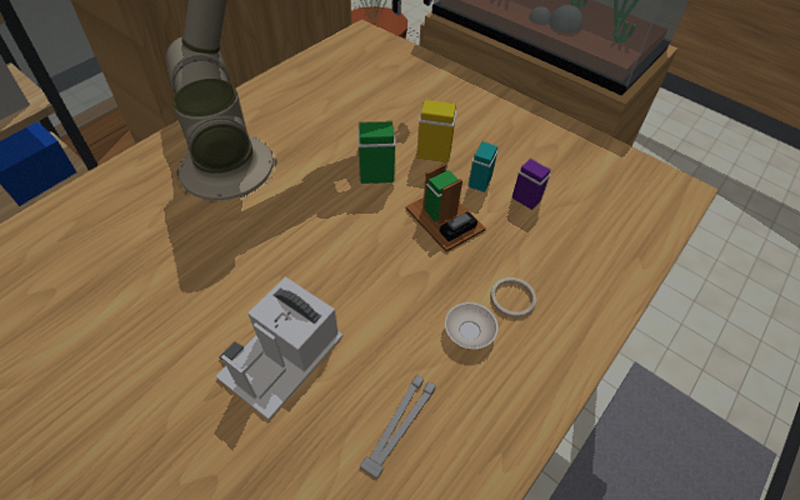

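Two greens show in the top view: the small one in the tray at (330,257) and the big loose one at (328,342). The small one fits the description: it is the smaller green and it stands in the tray. I'll confirm with a crop.

```bash
python3 - <<'E'
from h import *
import pickle
d=pickle.load(open("top0.pkl","rb"))["frame"]
s=pickle.load(open("scene0.pkl","rb"))["frame"]
def c(a,x,y,w,h,k): return cv2.resize(a[y:y+h,x:x+w,::-1],None,fx=k,fy=k,interpolation=cv2.INTER_CUBIC)
a=c(d,240,170,65,65,6); b=c(d,380,170,65+20,65,4.705); 
e=c(s,320,130,80,75,4.875)[:365]; f=c(s,170,215,110,125,3.2)
H=300
im=lambda x,w:cv2.resize(x,(w,H))
cv2.imwrite("pics/crop1.png",np.vstack([np.hstack([cv2.resize(c(d,240,170,65,65,6),(300,300)),np.zeros((300,108,3),np.uint8),cv2.resize(c(d,380,170,85,65,4),(392,300))]),np.hstack([cv2.resize(c(s,320,130,100,75,4),(400,300)),cv2.resize(c(s,165,215,125,94,3),(400,300))])]))
E
```

```text
(no output)
```

View pics/crop1.png

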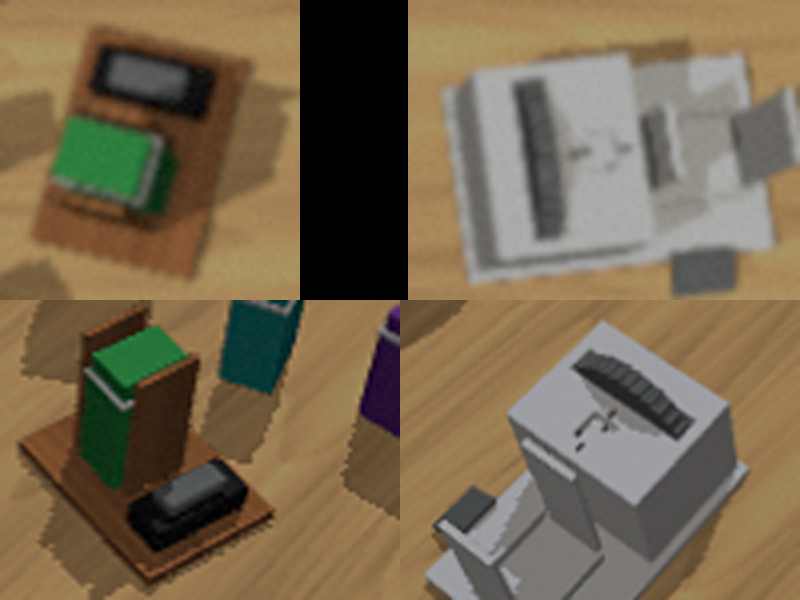

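```bash
cat > fit.py <<'E'
from h import *
import pickle
from scipy.optimize import least_squares
T=pickle.load(open("top0.pkl","rb"));S=pickle.load(open("scene0.pkl","rb"))
A=lambda p:np.array(p,float)
ct=lambda p:A(p)*65/300+[240,170]
cf=lambda p:(A(p)-[408,0])*[85/392,65/300]+[380,170]
ss=lambda p:(A(p)-[0,300])/4+[320,130]
sf=lambda p:(A(p)-[400,300])*[125/400,94/300]+[165,215]
def fit(obs,x0):
    def P(x,L):
        L=A(L)/1e3;c,s=np.cos(x[2]),np.sin(x[2])
        return np.c_[x[0]+c*L[:,0]-s*L[:,1],x[1]+s*L[:,0]+c*L[:,1],L[:,2]]
    r=lambda x:np.concatenate([(proj(d,P(x,L))-px).ravel() for d,L,px in obs])
    o=least_squares(r,x0,loss="soft_l1"); print(np.round(o.x[:2],4),round(np.degrees(o.x[2]),2),np.round(r(o.x),1)); return o.x
if __name__=="__main__":
    print("tray");fit([(T,[(95,55,10),(95,-55,10),(-55,-55,10),(-55,55,10)],ct([(90,27),(250,62),(193,278),(33,238)])),
     (S,[(-55,-55,10),(95,-55,10),(95,55,10)],ss([(18,445),(150,580),(273,513)]))],[.4,.2,0])
    print("can");fit([(T,[(19,27,110),(19,-27,110),(-19,-27,110),(-19,27,110)],ct([(70,117),(152,135),(137,200),(53,178)]))],[.4,.2,0])
    print("feeder");fit([(T,[(58,95,98),(58,0,98),(-58,0,98),(-58,95,98)],cf([(472,72),(628,54),(650,245),(497,260)])),
     (T,[(65,-100,10),(-65,-100,10),(-65,100,10),(65,100,10)],cf([(743,55),(775,245),(472,283),(443,90)])),
     (S,[(58,95,98),(-58,95,98),(-58,0,98),(58,0,98),(65,100,10)],sf([(733,405),(602,320),(508,413),(637,500),(748,468)]))],[.4,-.2,0])
E
python3 fit.py
```

```text
tray
[0.4867 0.2194] -14.24 [-0.1 -1.3 -0.5 -1.2 -0.1 -0.5 -0.2 -0.  -1.3 -0.7 -1.   0.4 -0.4 -0.7]
can
[0.4847 0.2188] -14.56 [-0.4  0.   0.4  0.5  0.2 -0.4 -0.2 -0.1]
feeder
[ 0.4827 -0.248 ] 4.78 [-0.5 -0.9 -0.7 -0.6  0.8 -1.  -0.3 -0.6 -0.4 -0.7 -0.5  0.4 -1.1 -0.6
 -0.5 -1.3 -2.2 -0.7 -0.5 -0.5 -1.6 -0.6 -2.1  1.4 -0.4 -0.6]
```

```bash
python3 - <<'E'
from fit import *
k=7
def c(a,x,y,w,h,k): return cv2.resize(a[y:y+h,x:x+w,::-1],None,fx=k,fy=k,interpolation=cv2.INTER_CUBIC)
a=c(T["frame"],405,175,64,66,6); b=c(S["frame"],168,218,104,120,4)
H=480; a=cv2.copyMakeBorder(a,0,480-396,0,0,0); cv2.imwrite("pics/crop2.png",np.hstack([a,b])); print(a.shape,b.shape)
# triangulate dark block top
best=[]
for z in np.arange(0,.16,.01):
    p=at_z(T,cf([(705,270)]),z); print(round(z,2),np.round(p[0,:2],3),np.round(proj(S,p)-sf([(470,503)]),1))
E
```

```text
(480, 384, 3) (480, 416, 3)
0.0 [ 0.413 -0.311] [[-3.8  6.7]]
0.01 [ 0.413 -0.308] [[-4.   3.7]]
0.02 [ 0.412 -0.305] [[-4.2  0.6]]
0.03 [ 0.411 -0.302] [[-4.4 -2.5]]
0.04 [ 0.41  -0.299] [[-4.6 -5.7]]
0.05 [ 0.41  -0.296] [[-4.8 -8.9]]
0.06 [ 0.409 -0.293] [[ -5.  -12.2]]
0.07 [ 0.408 -0.29 ] [[ -5.3 -15.5]]
0.08 [ 0.408 -0.287] [[ -5.5 -18.8]]
0.09 [ 0.407 -0.284] [[ -5.7 -22.2]]
0.1 [ 0.406 -0.282] [[ -5.9 -25.7]]
0.11 [ 0.406 -0.279] [[ -6.1 -29.2]]
0.12 [ 0.405 -0.276] [[ -6.3 -32.7]]
0.13 [ 0.404 -0.273] [[ -6.6 -36.3]]
0.14 [ 0.404 -0.27 ] [[ -6.8 -40. ]]
0.15 [ 0.403 -0.267] [[ -7.  -43.7]]
```

View pics/crop2.png

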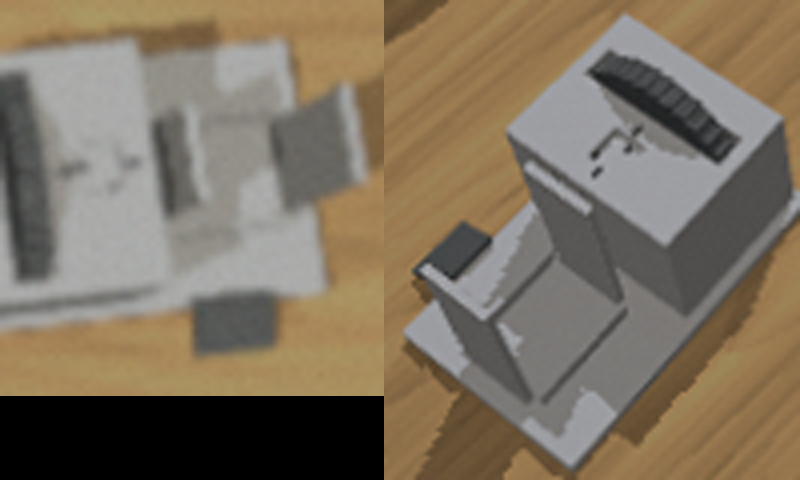

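```bash
python3 - <<'E'
from fit import *
t=lambda p:(A(p)+.5)/6-.5+[405,175]
s=lambda p:(A(p)-[384,0]+.5)/4-.5+[168,218]
F=A([.4817,-.2475]);th=np.radians(4.78)
R=np.array([[np.cos(th),-np.sin(th)],[np.sin(th),np.cos(th)]])
def show(n,d,p,z):
    w=at_z(d,p,z)[0,:2]; print(n,np.round(w,4),"feeder mm",np.round((w-F)@R*1e3,1))
show("cheek+ T",T,t([(196,160)]),.118);show("cheek+ S",S,s([(558,188)]),.118)
show("cheek- T",T,t([(355,136)]),.118);show("cheek- S",S,s([(457,293)]),.118)
show("wheeltop T",T,t([(22,178)]),.120)
show("wheel slot end T lo",T,t([(33,280)]),.098);show("wheel S left",S,s([(590,70)]),.098);show("wheel S right",S,s([(728,160)]),.098)
show("bar T a",T,t([(70,167)]),.098);show("bar T b",T,t([(130,160)]),.098)
show("bar S a",S,s([(632,138)]),.098);show("bar S b",S,s([(597,172)]),.098);show("blob S ",S,s([(605,145)]),.098)
for y in (55,60): print(y,[np.round(proj(d,np.r_[F+R@A([0,y-36])*1e-3,.098])[0],1) for d in (T,S)])
print("wind T px",t([(100,163)]))
E
```

```text
cheek+ T [ 0.4797 -0.2621] feeder mm [ -3.2 -14.4]
cheek+ S [ 0.4864 -0.2613] feeder mm [  3.6 -14.1]
cheek- T [ 0.4889 -0.335 ] feeder mm [ -0.1 -87.8]
cheek- S [ 0.494  -0.3327] feeder mm [  5.2 -85.9]
wheeltop T [ 0.4731 -0.1824] feeder mm [-3.1 65.6]
wheel slot end T lo [ 0.4287 -0.1892] feeder mm [-47.9  62.5]
wheel S left [ 0.4319 -0.1964] feeder mm [-45.3  55.1]
wheel S right [ 0.5298 -0.1854] feeder mm [53.2 57.9]
bar T a [ 0.4807 -0.2093] feeder mm [ 2.2 38.2]
bar T b [ 0.4833 -0.2372] feeder mm [ 2.5 10.1]
bar S a [ 0.4817 -0.2101] feeder mm [ 3.1 37.2]
bar S b [ 0.4833 -0.2364] feeder mm [ 2.5 10.9]
blob S  [ 0.4741 -0.2226] feeder mm [-5.5 25.4]
55 [array([423.2, 202.5]), array([222.7, 257.3])]
60 [array([421.4, 202.7]), array([224.3, 255.7])]
wind T px [[421.25 201.75]]
```

Small green canister in the tray confirmed. The estimates are:

| Item | x (m) | y (m) | Yaw |
|---|---|---|---|
| Canister | 0.4855 | 0.2195 | -14.4° |
| Bay | 0.4874 | -0.2976 | 4.8° |
| Wheel plane, feeder frame | n/a | 0.060 | n/a |

The tool is already aligned with the canister's 58 mm direction, so I'm moving above it.

```bash
python3 -m crank '[0,0,0,0.039,-0.0348,0,100, 0,0,0,0.039,-0.0348,0,100, 0,0,0,0.039,-0.0348,0,100, 0,0,0,0.039,-0.0348,0,100, 0,0,0,0.039,-0.0348,0,100, 0,0,0,0.039,-0.0348,0,100, 0,0,0,0.039,-0.0348,0,100, 0,0,0,0.039,-0.0348,0,100, 0,0,0,0.039,-0.0348,0,100, 0,0,0,0,0,-0.035,100, 0,0,0,0,0,0,100]' 40
python3 - <<'E'
from h import *
s=cam("scene"); save(s,"a1.png",(290,60,430,220),4)
o=observe();print(o["position"],o["tool_rot"],o["ft_force"])
E
```

```text
time_s: 1.2
position: [0.4696, 0.2322, 0.2067]
tool_rot: [[0.248, 0.969, -0.008], [0.969, -0.248, -0.002], [-0.004, -0.007, -1.0]]
ft_force: [0.5, 0.1, -0.3]
grip_width: 0.0853
[0.46975214 0.23316326 0.20892296] [[ 0.24597399  0.96926375 -0.00495769]
 [ 0.96927383 -0.24598196 -0.00105767]
 [-0.00224466 -0.0045452  -0.99998715]] [0.54023423 0.09279346 0.84522025]
```

View pics/a1.png

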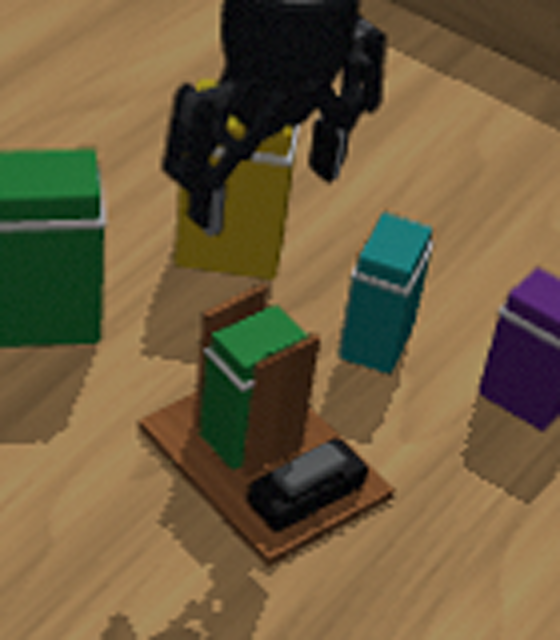

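The gripper hangs above the canister with both jaws on its free faces. The move came up about 16 mm short, so I'm correcting that, then descending and closing.

```bash
python3 -m crank '[0,0,0,0.016,-0.0137,0,100, 0,0,0,0,0,0,100, 0,0,0,0,0,-0.03,100, 0,0,0,0,0,-0.03,100, 0,0,0,0,0,-0.03,100, 0,0,0,0,0,-0.03,100, 0,0,0,0,0,-0.018,100, 0,0,0,0,0,0,100, 0,0,0,0,0,0,100]' 40
```

```text
time_s: 2.15
position: [0.4867, 0.2207, 0.0736]
tool_rot: [[0.244, 0.97, 0.001], [0.97, -0.244, 0.0], [0.001, 0.001, -1.0]]
ft_force: [-0.2, 0.1, 0.3]
grip_width: 0.0853
```

```bash
python3 -m crank '[0,0,0,0,0,0,0, 0,0,0,0,0,0,0, 0,0,0,0,0,0,0, 0,0,0,0,0,0,0, 0,0,0,0,0,0,0, 0,0,0,0,0,0,0, 0,0,0,0,0,0,0, 0,0,0,0,0,0,0]' 40
```

```text
time_s: 2.95
position: [0.4871, 0.2202, 0.0738]
tool_rot: [[0.245, 0.969, 0.002], [0.969, -0.245, 0.001], [0.001, 0.002, -1.0]]
ft_force: [-1.9, 1.5, 6.7]
grip_width: 0.0574
```

```bash
python3 -m crank '[0,0,0,0,0,0.01,0, 0,0,0,0,0,0.02,0, 0,0,0,0,0,0.03,0, 0,0,0,0,0,0.03,0, 0,0,0,0,0,0.03,0, 0,0,0,0,0,0.015,0, 0,0,0,0,0,0,0, 0,0,0,0,0,0,0]' 40
```

```text
time_s: 3.75
position: [0.4863, 0.2198, 0.2071]
tool_rot: [[0.245, 0.969, -0.0], [0.969, -0.245, -0.0], [-0.0, -0.0, -1.0]]
ft_force: [-0.1, -0.1, -2.0]
grip_width: 0.0573
```

```bash
python3 -m crank '[0,0,0.0332,0,-0.012,0,0, 0,0,0.0332,0,-0.022,0,0, 0,0,0.0332,0,-0.022,0,0, 0,0,0.0332,0,-0.022,0,0, 0,0,0.0332,0,-0.022,0,0, 0,0,0.0332,0,-0.022,0,0, 0,0,0.0332,0,-0.022,0,0, 0,0,0.0332,0,-0.022,0,0, 0,0,0.0332,0,-0.022,-0.02,0, 0,0,0.0332,0,-0.022,-0.03,0, 0,0,0,0,-0.01,-0.03,0, 0,0,0,0,0,-0.03,0, 0,0,0,0,0,-0.015,0, 0,0,0,0,0,0,0, 0,0,0,0,0,0,0]' 40
python3 - <<'E'
from h import *
s=cam("scene"); save(s,"a2.png",(180,120,340,240),4)
o=observe();print(o["position"],o["tool_rot"],o["ft_force"])
E
```

```text
time_s: 5.25
position: [0.4865, -0.0001, 0.0822]
tool_rot: [[-0.084, 0.996, -0.001], [0.996, 0.084, 0.0], [0.0, -0.001, -1.0]]
ft_force: [-0.5, 0.3, -1.7]
grip_width: 0.0574
[ 4.86843885e-01 -8.42446060e-05  8.27236913e-02] [[-8.42759787e-02  9.96442379e-01  3.79600022e-04]
 [ 9.96442445e-01  8.42760165e-02 -8.47276966e-05]
 [-1.16417445e-04  3.71109065e-04 -9.99999924e-01]] [ 0.69896602  0.62337886 -1.65409621]
```

View pics/a2.png

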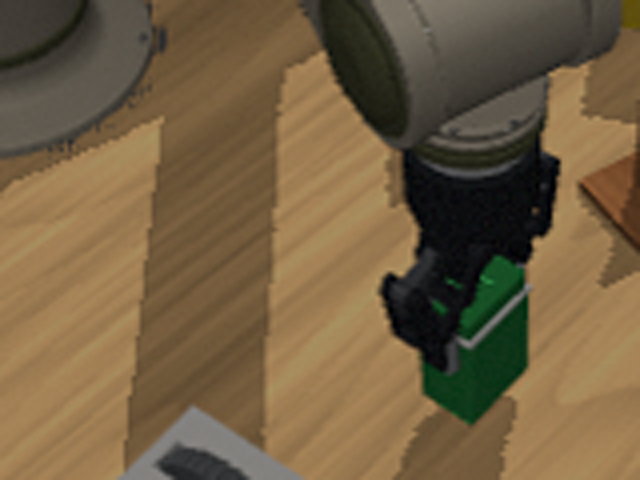

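The canister is held upright over the clear shelf. Lowering gently.

```bash
python3 -m crank '[0,0,0,0,0,-0.01,0, 0,0,0,0,0,-0.005,0, 0,0,0,0,0,-0.003,0, 0,0,0,0,0,-0.001,0, 0,0,0,0,0,0,0, 0,0,0,0,0,0,0]' 40
```

```text
time_s: 5.9
position: [0.4866, -0.0, 0.0638]
tool_rot: [[-0.084, 0.996, 0.0], [0.996, 0.084, 0.0], [0.0, 0.0, -1.0]]
ft_force: [-2.4, 0.7, 5.4]
grip_width: 0.0578
```

```bash
python3 -m crank '[0,0,0,0,0,0,60, 0,0,0,0,0,0,100, 0,0,0,0,0,0,100, 0,0,0,0,0,0,100, 0,0,0,0,0,0,100, 0,0,0,0,0,0.02,100, 0,0,0,0,0,0.03,100, 0,0,0,0,0,0.03,100, 0,0,0,0,0,0.02,100, 0,0,0,0,0,0,100]' 40
python3 - <<'E'
from h import *
s=cam("scene"); save(s,"a3.png",(180,120,340,240),4)
o=observe();print(o["position"],o["ft_force"],o["grip_width"])
E
```

```text
time_s: 6.9
position: [0.4877, -0.0003, 0.1656]
tool_rot: [[-0.084, 0.996, 0.005], [0.996, 0.084, -0.001], [-0.002, 0.005, -1.0]]
ft_force: [0.4, 0.2, -0.3]
grip_width: 0.0853
[ 4.86965808e-01 -2.07944777e-04  1.63917859e-01] [-0.15167914  0.86918944 -0.05101375] 0.08505775551424632
```

View pics/a3.png

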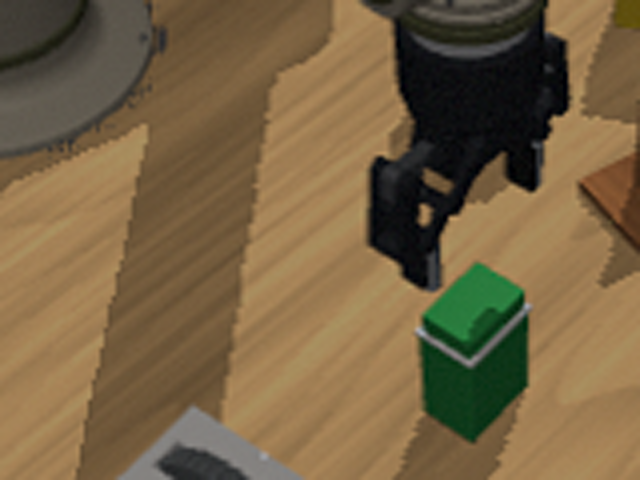

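It is standing upright and released on the shelf. Next: turn 90°, lower, close across the narrow way.

```bash
python3 -m crank '[0,0,-0.1428,0,0,0,100, 0,0,-0.1428,0,0,0,100, 0,0,-0.1428,0,0,0,100, 0,0,-0.1428,0,0,0,100, 0,0,-0.1428,0,0,0,100, 0,0,-0.1428,0,0,0,100, 0,0,-0.1428,0,0,0,100, 0,0,-0.1428,0,0,0,100, 0,0,-0.1428,0,0,0,100, 0,0,-0.1428,0,0,0,100, 0,0,-0.1428,0,0,0,100, 0,0,0,0,0,0,100, 0,0,0,0,0,0,100]' 40
```

```text
time_s: 8.25
position: [0.4863, -0.0001, 0.1624]
tool_rot: [[0.996, 0.088, -0.002], [0.088, -0.996, 0.0], [-0.002, -0.001, -1.0]]
ft_force: [-0.2, 1.0, -0.2]
grip_width: 0.0856
```

```bash
python3 -m crank '[0,0,0,0,0,-0.025,100, 0,0,0,0,0,-0.03,100, 0,0,0,0,0,-0.025,100, 0,0,0,0,0,-0.018,100, 0,0,0,0,0,0,100, 0,0,0,0,0,0,40, 0,0,0,0,0,0,0, 0,0,0,0,0,0,0, 0,0,0,0,0,0,0, 0,0,0,0,0,0,0, 0,0,0,0,0,0,0, 0,0,0,0,0,0,0, 0,0,0,0,0,0,0]' 40
```

```text
time_s: 9.55
position: [0.487, -0.0002, 0.0663]
tool_rot: [[0.996, 0.084, 0.002], [0.084, -0.996, -0.001], [0.002, 0.001, -1.0]]
ft_force: [-2.5, -0.0, 6.3]
grip_width: 0.0419
```

```bash
python3 -m crank '[0,0,0,0,0,0.01,0, 0,0,0,0,0,0.025,0, 0,0,0,0,0,0.03,0, 0,0,0,0,0,0.03,0, 0,0,0,0,0,0.03,0, 0,0,0,0,0,0.02,0, 0,0,0,0,-0.012,0,0, 0,0,0,0,-0.025,0,0, 0,0,0,0,-0.03,0,0, 0,0,0,0,-0.03,0,0, 0,0,0,0,-0.03,0,0, 0,0,0,0,-0.03,0,0, 0,0,0,0,-0.03,0,0, 0,0,0,0,-0.03,0,0, 0,0,0,0,-0.03,0,0, 0,0,0,0,-0.025,0,0, 0,0,0,0,-0.015,0,0, 0,0,0,0,-0.01,0,0, 0,0,0,0,0,0,0, 0,0,0,0,0,0,0]' 40
python3 - <<'E'
from h import *
import pickle
s=cam("scene"); t=cam("top"); pickle.dump((s,t),open("b1.pkl","wb"))
def c(a,x,y,w,h,k): return cv2.resize(a[y:y+h,x:x+w,::-1],None,fx=k,fy=k,interpolation=cv2.INTER_CUBIC)
a=c(s["frame"],150,170,110,150,4);b=c(t["frame"],400,160,90,90,4);b=cv2.copyMakeBorder(b,0,600-360,0,0,0)
cv2.imwrite("pics/b1.png",np.hstack([a,b]))
o=observe();print(o["position"],o["tool_rot"],o["ft_force"])
E
```

```text
time_s: 11.55
position: [0.4866, -0.2964, 0.2101]
tool_rot: [[0.996, 0.085, -0.0], [0.085, -0.996, 0.001], [-0.0, -0.001, -1.0]]
ft_force: [-1.1, 0.3, -1.3]
grip_width: 0.0419
[ 0.48673823 -0.2961287   0.21039195] [[ 9.96364325e-01  8.51946263e-02 -8.75581982e-05]
 [ 8.51946475e-02 -9.96364289e-01  2.76680787e-04]
 [-6.36681455e-05 -2.83134356e-04 -9.99999958e-01]] [ 0.42326083 -0.89352259 -1.71484975]
```

View pics/b1.png

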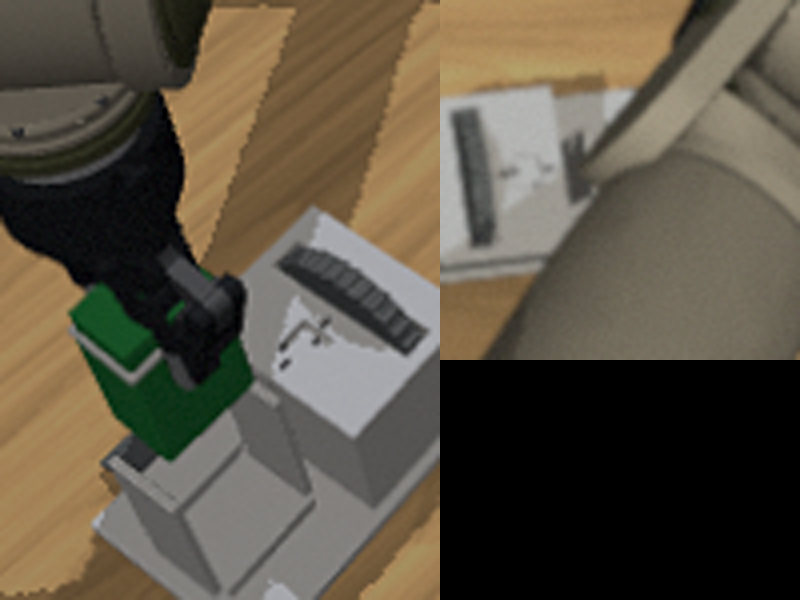

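```bash
python3 - <<'E'
from h import *
import pickle
s,t=pickle.load(open("b1.pkl","rb"))
def px(c,yaw,L,z):
    th=np.radians(yaw);R=np.array([[np.cos(th),-np.sin(th)],[np.sin(th),np.cos(th)]])
    return np.round(((proj(s,np.c_[np.array(c)+np.array(L)*1e-3@R.T,np.full(len(L),z)])-[150,170])+.5)*4-.5,0).tolist()
print("can bottom (obs 168,458; right ~252,382)",px([.4867,-.2961],4.9,[(21,-29),(21,29),(-21,-29)],.1441))
print("can top lid left/front",px([.4867,-.2961],4.9,[(19,-27),(-19,-27)],.2441))
B=[.4874,-.2976]
print("cheek- outer-far, outer-near, inner-near, inner-far (obs far-left 115,458..near 172,510)",px(B,4.8,[(-23,-39),(23,-39),(23,-33),(-23,-33)],.118))
print("cheek+ inner-near, outer-near (obs ~272,400 / 280,390)",px(B,4.8,[(23,33),(23,39),(-23,33),(-23,39)],.118))
print("lip far, near inside z.02 ",px(B,4.8,[(-26,-33),(-26,33),(26,-33),(26,33)],.02))
E
```

```text
can bottom (obs 168,458; right ~252,382) [[169.0, 468.0], [255.0, 382.0], [109.0, 420.0]]
can top lid left/front [[119.0, 358.0], [59.0, 312.0]]
cheek- outer-far, outer-near, inner-near, inner-far (obs far-left 115,458..near 172,510) [[103.0, 460.0], [167.0, 512.0], [176.0, 503.0], [112.0, 451.0]]
cheek+ inner-near, outer-near (obs ~272,400 / 280,390) [[271.0, 407.0], [279.0, 398.0], [207.0, 359.0], [215.0, 351.0]]
lip far, near inside z.02  [[152.0, 530.0], [238.0, 443.0], [220.0, 585.0], [305.0, 494.0]]
```

```bash
python3 -m crank '[0,0,0,0.0015,-0.0013,0,0, 0,0,0,0,0,-0.015,0, 0,0,0,0,0,-0.015,0, 0,0,0,0,0,-0.02,0, 0,0,0,0,0,-0.02,0, 0,0,0,0,0,-0.02,0, 0,0,0,0,0,-0.018,0, 0,0,0,0,0,0,0, 0,0,0,0,0,0,0]' 40
python3 - <<'E'
from h import *
s=cam("scene"); save(s,"b2.png",(160,200,260,320),5)
o=observe();print(o["position"],o["ft_force"],o["wrist_torque"])
E
```

```text
time_s: 12.55
position: [0.4885, -0.2983, 0.1029]
tool_rot: [[0.996, 0.085, 0.0], [0.085, -0.996, -0.0], [0.0, 0.0, -1.0]]
ft_force: [0.2, 0.2, -1.3]
grip_width: 0.0414
[ 0.48865519 -0.29857532  0.10334805] [-0.18366792  0.18191698 -2.26273372] [-0.02006348 -0.00142263 -0.0253045 ]
```

View pics/b2.png

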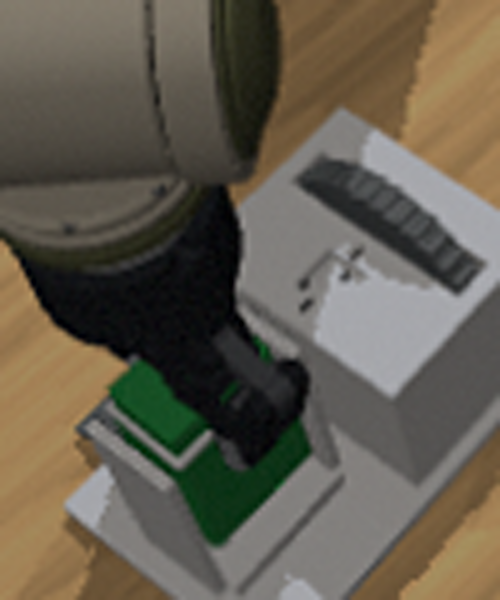

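It is between the cheeks with no contact force. Lowering the rest gently.

```bash
python3 -m crank '[0,0,0,0,0,-0.012,0, 0,0,0,0,0,-0.008,0, 0,0,0,0,0,-0.004,0, 0,0,0,0,0,-0.002,0, 0,0,0,0,0,-0.001,0, 0,0,0,0,0,0,0, 0,0,0,0,0,0,0]' 40
```

```text
time_s: 13.3
position: [0.4879, -0.2983, 0.0764]
tool_rot: [[0.996, 0.084, -0.0], [0.084, -0.996, -0.0], [-0.0, 0.0, -1.0]]
ft_force: [-4.3, 2.9, 9.9]
grip_width: 0.0419
```

```bash
python3 -m crank '[0,0,0,0,0,0,60, 0,0,0,0,0,0,100, 0,0,0,0,0,0,100, 0,0,0,0,0,0,100, 0,0,0,0,0,0,100, 0,0,0,0,0,0.02,100, 0,0,0,0,0,0.03,100, 0,0,0,0,0,0.04,100, 0,0,0,0,0,0.04,100, 0,0,0,0,0.01,0.02,100, 0,0,0,0,0,0,100]' 40
python3 - <<'E'
from h import *
import pickle
s=cam("scene"); pickle.dump(s,open("c1.pkl","wb"))
def c(a,x,y,w,h,k): return cv2.resize(a[y:y+h,x:x+w,::-1],None,fx=k,fy=k,interpolation=cv2.INTER_CUBIC)
a=c(s["frame"],165,210,100,120,4);b=c(s["frame"],205,238,40,40,10);b=cv2.copyMakeBorder(b,0,80,0,0,0)
cv2.imwrite("pics/c1.png",np.hstack([a,b]))
o=observe();print(o["position"],o["ft_force"],o["grip_width"])
E
```

```text
time_s: 14.4
position: [0.4889, -0.2883, 0.2285]
tool_rot: [[0.996, 0.085, 0.005], [0.085, -0.996, -0.004], [0.004, 0.004, -1.0]]
ft_force: [0.2, -0.1, -0.6]
grip_width: 0.0854
[ 0.48839043 -0.28830751  0.22625041] [ 0.36081187 -0.55406689 -0.82337668] 0.08526964340603853
```

View pics/c1.png

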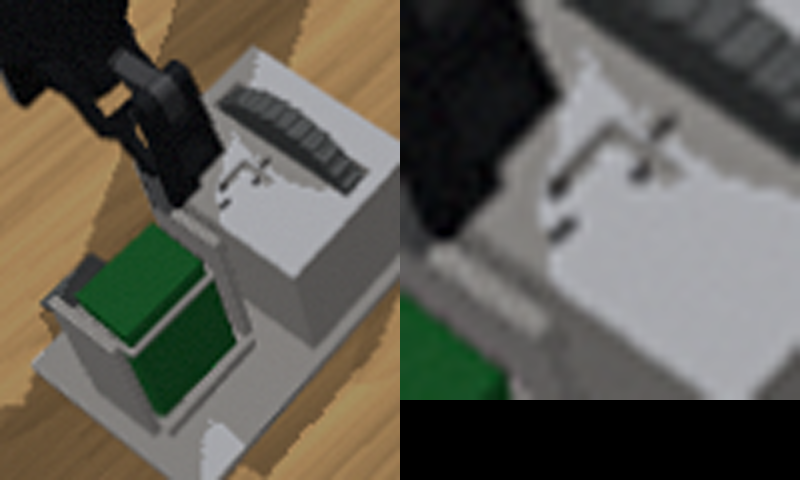

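The canister stands upright in the bay between the cheeks and lips, and is released. In the window crop the index bars are at about (665,125) and (563,230) and the marks aren't clear, so I'll rectify the start images numerically.

```bash
cat > win.py <<'E'
from h import *
def rect(d,c,z=.098,half=16,step=1.5):
    th=np.radians(4.85);R=np.array([[np.cos(th),-np.sin(th)],[np.sin(th),np.cos(th)]])
    g=np.arange(-half,half+.1,step); X,Y=np.meshgrid(g[::-1],g[::-1],indexing="ij") # rows +x at top, cols +y at left
    P=np.c_[np.c_[X.ravel(),Y.ravel()]*1e-3@R.T+c,np.full(X.size,z)]
    m=proj(d,P).reshape(X.shape+(2,)).astype(np.float32)
    return cv2.remap(cv2.cvtColor(d["frame"],cv2.COLOR_RGB2GRAY),m[...,0],m[...,1],cv2.INTER_CUBIC)
def show(d,c,**k):
    for r in rect(d,c,**k): print(" ".join("%2d"%(v//4) for v in r))
E
python3 - <<'E'
from win import *
import pickle
for n in("top0","scene0"):
    print(n); show(pickle.load(open(n+".pkl","rb")),[.4823,-.2233])
E
```

```text
top0
40 42 42 42 42 42 42 42 43 42 42 42 42 42 42 42 42 42 42 42 43 43
40 41 42 43 42 41 41 42 42 42 42 42 42 42 42 42 42 42 42 42 43 43
40 42 43 42 42 41 41 41 41 41 41 42 42 41 41 41 42 42 42 42 43 43
40 41 42 42 42 41 40 40 40 40 40 41 41 41 41 41 41 41 42 42 42 42
40 40 41 42 42 41 40 40 40 40 40 40 41 41 41 40 40 40 41 41 42 42
40 40 41 41 42 41 41 40 40 40 40 41 41 41 41 40 39 40 41 41 42 42
40 40 40 40 41 41 41 41 41 41 41 41 42 41 41 40 39 39 40 42 43 43
39 40 39 39 39 40 41 42 42 42 42 42 41 41 41 39 38 39 40 42 43 43
37 38 38 37 37 39 40 41 42 42 42 42 42 42 41 39 37 38 39 40 42 42
34 34 34 34 33 35 37 40 41 42 42 42 42 42 41 39 37 37 37 38 38 38
30 30 31 31 30 32 35 38 41 42 42 42 43 43 41 40 37 36 35 35 34 34
27 28 29 30 30 31 34 37 40 42 42 43 43 43 42 40 37 35 33 33 31 32
27 28 31 31 32 33 36 38 41 42 42 42 42 43 42 40 38 35 33 33 32 33
29 31 34 35 36 37 38 40 41 42 42 42 42 42 42 41 38 36 35 35 35 36
33 35 38 39 39 40 40 41 42 42 43 42 42 42 42 41 39 38 38 38 39 40
36 38 40 40 41 41 42 42 42 43 42 42 41 41 41 40 39 39 39 40 41 41
39 40 41 41 41 42 42 42 42 43 42 41 40 
[... 1115 characters left out ...]
0 40 40 39 40 40 40 39 36 26 16 16 15 23
28 33 29 27 33 40 41 40 40 39 40 39 40 40 41 40 39 34 29 30 29 35
33 35 30 28 33 38 41 42 40 40 40 40 41 42 42 41 41 40 39 40 38 40
36 35 29 26 30 36 41 41 38 36 37 37 38 38 33 33 35 39 40 40 40 40
37 36 28 25 27 32 36 35 32 30 30 30 30 24 19 18 24 35 40 40 40 40
37 35 27 23 22 25 26 25 23 22 22 22 20 14 10 11 22 35 40 40 39 39
38 34 28 23 21 22 23 22 21 21 22 22 21 18 16 19 29 36 39 39 39 39
40 37 32 30 29 30 30 30 29 30 30 31 30 31 29 31 35 38 39 39 39 40
40 39 37 37 37 37 38 37 38 37 38 37 38 38 37 38 39 40 39 39 39 39
40 40 40 39 40 40 40 39 40 39 40 40 40 40 40 39 40 40 39 39 39 39
40 40 40 40 40 40 40 40 40 39 40 40 40 40 39 39 39 39 39 39 39 39
```

The scene picture shows two diagonal dots about 5 mm short of centre after parallax, so the wheel starts at roughly 0.6 rad and needs about 1.75 rad. I plan two strokes of 50°, gripping the wheel's flanks and turning the tool about the axle. First I position above it.

```bash
python3 -m crank '[0,0,-0.1428,-0.005,0.0088,0,60, 0,0,-0.1428,-0.005,0.0088,0,45, 0,0,-0.1428,-0.005,0.0088,0,45, 0,0,-0.1428,-0.005,0.0088,0,45, 0,0,-0.1428,-0.005,0.0088,0,45, 0,0,-0.1428,-0.005,0.0088,0,45, 0,0,-0.1428,-0.005,0.0088,0,45, 0,0,-0.1428,-0.005,0.0088,0,45, 0,0,-0.1428,-0.005,0.0088,0,45, 0,0,-0.1428,-0.005,0.0088,0,45, 0,0,-0.1428,-0.005,0.0088,0,45, 0,0,0,0,0,0,45, 0.0123,-0.145,0,0,0,-0.01,45, 0.0123,-0.145,0,0,0,-0.02,45, 0.0123,-0.145,0,0,0,-0.02,45, 0,0,0,0,0,0,45, 0,0,0,0,0,0,45]' 30
```

```text
time_s: 16.15
position: [0.4331, -0.1926, 0.1755]
tool_rot: [[0.085, -0.905, 0.417], [-0.996, -0.077, 0.036], [-0.0, -0.419, -0.908]]
ft_force: [0.5, -0.6, 0.0]
grip_width: 0.0386
```

```bash
python3 -m crank '[0,0,0,0.007,0.003,-0.018,45, 0,0,0,0.007,0,-0.018,45, 0,0,0,0.005,0,-0.013,45, 0,0,0,0.002,0,-0.006,45, 0,0,0,0,0,0,45, 0,0,0,0,0,0,45]' 30
python3 -m crank '[0,0,0,0,0,0,20, 0,0,0,0,0,0,0, 0,0,0,0,0,0,0, 0,0,0,0,0,0,0, 0,0,0,0,0,0,0, 0,0,0,0,0,0,0]' 30
```

```text
time_s: 16.75
position: [0.4548, -0.1889, 0.1212]
tool_rot: [[0.086, -0.903, 0.421], [-0.996, -0.078, 0.035], [0.001, -0.422, -0.907]]
ft_force: [-0.5, 0.3, -0.8]
grip_width: 0.0383
time_s: 17.35
position: [0.4544, -0.1891, 0.1212]
tool_rot: [[0.084, -0.903, 0.422], [-0.996, -0.077, 0.034], [0.001, -0.423, -0.906]]
ft_force: [-3.0, -0.6, 7.3]
grip_width: 0.0128
```

```bash
python3 -m crank '[-0.0092,0.1087,0,0.00608,0.0005,0.00245,0, -0.0092,0.1087,0,0.00631,0.0005,0.00177,0, -0.0092,0.1087,0,0.00647,0.0006,0.00107,0, -0.0092,0.1087,0,0.00654,0.0006,0.00036,0, -0.0092,0.1087,0,0.00654,0.0006,-0.00036,0, -0.0092,0.1087,0,0.00647,0.0006,-0.00107,0, -0.0092,0.1087,0,0.00631,0.0005,-0.00177,0, -0.0092,0.1087,0,0.00608,0.0005,-0.00245,0, 0,0,0,0,0,0,0, 0,0,0,0,0,0,0]' 30
python3 - <<'E'
from win import *
import pickle
d=cam("scene"); pickle.dump(d,open("w1.pkl","wb")); save(d,"w1.png",(190,210,280,280),8); show(d,[.4823,-.2233])
E
```

```text
time_s: 18.35
position: [0.5043, -0.1845, 0.1192]
tool_rot: [[0.084, -0.902, -0.424], [-0.996, -0.076, -0.035], [-0.001, 0.425, -0.905]]
ft_force: [-3.9, -3.8, -9.8]
grip_width: 0.0132
13 12 13 13 11  9 11 22 31 33 32 31 31 31 31 31 32 31 31 31 31 31
12 12 13 13 11  9 12 24 31 32 32 31 31 31 31 31 31 31 31 31 31 32
12 12 13 13 11  9 15 25 33 32 31 31 31 31 32 31 31 31 32 31 31 31
12 13 14 13 11 10 16 28 32 32 31 31 31 32 32 32 31 31 31 31 31 32
13 14 14 13 10 10 18 30 35 33 32 32 32 32 32 32 31 31 31 31 31 31
11 12 13 11  8  8 18 29 34 33 32 32 32 32 32 32 32 31 31 31 32 31
 8  9  9  8  4  6 13 25 32 33 32 32 32 32 32 32 32 31 31 31 32 32
 5  6  6  6  3  2 12 24 32 33 32 32 33 32 32 32 32 32 31 32 32 32
 4  5  5  5  1  2 14 28 34 33 29 29 32 33 32 32 33 32 31 32 31 32
 4  6  5  3  1  5 18 31 33 26 21 26 31 32 31 32 33 28 25 26 25 26
 1  5  2  4  4  9 23 31 27 17 12 20 30 31 31 32 29 21 14 14 15 17
 4  4  3  7 12 19 29 30 23 15 10 20 30 32 32 31 28 21 13 12 12 18
14 13 13 18 22 29 31 29 26 23 20 27 32 32 28 28 28 27 23 24 23 28
26 23 23 25 30 31 31 31 29 29 29 31 31 25 19 19 25 30 31 31 31 32
31 29 27 28 30 31 31 30 30 30 30 31 27 19 10  9 22 31 33 32 32 31
32 30 27 27 28 29 29 29 29 29 29 28 24 20 14 14 27 32 33 32 31 31
32 29 26 25 24 25 25 25 25 25 25 25 24 22 20 22 28 30 32 31 31 31
31 29 25 23 22 22 22 23 22 22 23 23 24 23 22 24 27 30 31 31 31 31
31 30 27 26 26 26 26 26 26 26 26 26 26 26 26 27 29 31 31 32 32 31
31 31 30 30 30 30 30 30 30 30 30 30 30 30 30 30 31 32 31 32 31 31
32 32 32 32 32 32 32 32 32 31 32 32 32 31 31 31 32 32 31 31 30 31
32 32 32 32 32 32 32 32 32 32 32 32 31 32 32 32 32 31 31 31 30 34
```

One stroke turned the wheel by about 0.87 rad: mark 3 is now just short of centre (scene dots at x ≈ +0.25 apparent, with a parallax of about +2.6 mm). Releasing and resetting for the second stroke.

```bash
python3 -m crank '[0,0,0,0,0,0,45, 0,0,0,0,0,0,45, 0,0,0,0,0,0,45, 0,0,0,0.0105,0.001,0.0225,45, 0,0,0,0.0105,0.001,0.0225,45, 0.0123,-0.145,0,-0.0155,-0.0014,0,45, 0.0123,-0.145,0,-0.0155,-0.0014,0,45, 0.0123,-0.145,0,-0.0155,-0.0014,0,45, 0.0123,-0.145,0,-0.0155,-0.0014,0,45, 0.0123,-0.145,0,-0.0154,-0.0014,0,45, 0.0123,-0.145,0,-0.0154,-0.0014,0,45, 0,0,0,0,0,0,45, 0,0,0,0,0,0,45]' 30
python3 - <<'E'
from win import *
for n in("scene","top"): print(n);show(cam(n),[.4823,-.2233],half=15,step=1.5)
E
```

```text
time_s: 19.7
position: [0.4347, -0.1906, 0.1659]
tool_rot: [[0.084, -0.91, 0.407], [-0.996, -0.076, 0.036], [-0.002, -0.408, -0.913]]
ft_force: [0.5, -0.4, 0.2]
grip_width: 0.0386
scene
43 43 42 42 42 42 42 42 42 42 42 42 42 42 42 42 42 42 42 42 42
44 43 42 43 43 43 43 42 42 42 42 42 42 42 42 42 42 42 42 42 42
44 41 39 41 42 42 44 43 42 42 42 42 42 42 42 42 42 42 42 42 42
43 40 35 36 37 39 42 44 42 42 42 42 42 42 42 42 42 42 42 42 42
42 37 32 32 34 32 36 44 44 42 42 42 42 42 42 42 42 42 42 42 42
42 35 29 31 27 22 29 38 44 43 42 42 42 42 42 42 42 42 42 42 42
42 35 29 27 19 13 21 35 42 43 42 42 42 42 42 42 42 42 42 42 42
43 35 29 28 19 13 24 37 43 44 41 42 44 42 42 42 42 43 43 43 43
43 36 29 30 27 26 34 43 45 39 36 39 43 43 42 43 44 41 41 40 41
37 34 29 30 34 38 43 45 38 28 25 35 41 43 43 43 40 33 29 30 30
25 29 28 31 36 42 44 41 30 17 15 31 41 43 43 42 36 24 17 17 17
27 30 28 30 37 43 43 37 31 20 20 35 44 45 43 41 37 28 20 21 22
37 35 30 31 38 44 44 40 39 35 36 44 46 40 36 37 38 38 36 37 37
42 36 30 30 38 43 43 44 42 42 43 44 40 30 22 25 36 42 43 42 43
42 36 28 28 34 38 37 38 37 38 38
[... 1035 characters left out ...]
0 40 40
32 33 34 33 33 35 38 41 42 42 43 45 46 45 44 42 39 38 37 36 35
29 32 36 36 36 38 39 40 39 38 39 42 44 45 44 42 40 37 35 34 33
31 35 39 40 41 41 40 38 35 34 37 41 44 44 45 43 40 38 36 35 35
36 38 41 42 43 43 40 37 33 31 34 39 42 43 44 43 41 40 39 38 38
39 41 43 44 44 43 41 37 33 31 34 39 41 43 43 42 41 41 41 42 42
41 43 44 45 45 44 42 39 35 34 35 37 38 40 40 40 40 41 43 44 44
42 43 44 45 45 44 43 41 39 38 38 36 35 35 37 39 40 42 44 45 46
43 43 44 44 44 43 42 42 41 40 39 36 33 33 36 38 41 43 44 45 46
43 44 43 42 42 42 42 42 43 42 40 37 35 35 37 39 42 44 45 45 45
43 43 42 41 41 41 42 43 44 43 41 39 38 38 39 41 44 45 45 45 45
42 42 41 40 40 41 41 42 43 43 42 41 41 41 42 43 44 45 45 45 45
```

Both cameras together give drum depth d = 5 mm and mark 3 short of centre by 2.65 mm, so θ ≈ 1.47 and 0.885 rad remain. Second stroke.

```bash
python3 -m crank '[0,0,0,0.0105,0.001,-0.0225,45, 0,0,0,0.0065,0.001,-0.0135,45, 0,0,0,0.004,0,-0.009,45, 0,0,0,0,0,0,45, 0,0,0,0,0,0,20, 0,0,0,0,0,0,0, 0,0,0,0,0,0,0, 0,0,0,0,0,0,0, 0,0,0,0,0,0,0, 0,0,0,0,0,0,0]' 30
python3 -m crank '[-0.0093,0.1102,0,0.00617,0.0005,0.00248,0, -0.0093,0.1102,0,0.0064,0.0005,0.00179,0, -0.0093,0.1102,0,0.00656,0.0006,0.00108,0, -0.0093,0.1102,0,0.00663,0.0006,0.00036,0, -0.0093,0.1102,0,0.00663,0.0006,-0.00036,0, -0.0093,0.1102,0,0.00656,0.0006,-0.00108,0, -0.0093,0.1102,0,0.0064,0.0005,-0.00179,0, -0.0093,0.1102,0,0.00617,0.0005,-0.00248,0, 0,0,0,0,0,0,0, 0,0,0,0,0,0,0]' 30
python3 -m crank '[0,0,0,0,0,0,45, 0,0,0,0,0,0,45, 0,0,0,0,0,0,45, 0,0,0,0.0105,0.001,0.0225,45, 0,0,0,0.0105,0.001,0.0225,45, 0.0123,-0.145,0,-0.0155,-0.0014,0,45, 0.0123,-0.145,0,-0.0155,-0.0014,0,45, 0.0123,-0.145,0,-0.0155,-0.0014,0,45, 0.0123,-0.145,0,-0.0155,-0.0014,0,45, 0.0123,-0.145,0,-0.0154,-0.0014,0,45, 0.0123,-0.145,0,-0.0154,-0.0014,0,45, 0,0,0,0,0,0,45, 0,0,0,0,0,0,45]' 30
python3 - <<'E'
from win import *
for n in("scene","top"):
    d=cam(n); print(n);show(d,[.4823,-.2233],half=15,step=1.5)
    save(d,"w2"+n+".png",(190,210,280,280) if n=="scene" else (390,170,480,240),8)
E
```

```text
time_s: 20.8
position: [0.4563, -0.1888, 0.121]
tool_rot: [[0.086, -0.909, 0.408], [-0.996, -0.078, 0.036], [-0.001, -0.41, -0.912]]
ft_force: [-1.8, -4.0, 5.9]
grip_width: 0.0128
time_s: 21.8
position: [0.5059, -0.1842, 0.1174]
tool_rot: [[0.083, -0.888, -0.453], [-0.996, -0.077, -0.034], [-0.005, 0.454, -0.891]]
ft_force: [-6.6, -9.3, -15.7]
grip_width: 0.0132
time_s: 23.1
position: [0.4363, -0.1902, 0.1658]
tool_rot: [[0.086, -0.917, 0.389], [-0.996, -0.077, 0.037], [-0.004, -0.39, -0.921]]
ft_force: [0.9, -0.7, 0.3]
grip_width: 0.0383
scene
43 43 43 43 42 42 42 42 42 42 42 42 42 42 42 42 42 42 42 42 42
43 43 42 43 43 44 43 43 43 42 42 42 42 44 42 43 43 42 42 42 42
44 41 39 42 44 40 39 41 44 43 42 42 45 42 38 40 45 43 42 42 42
43 40 35 38 35 31 30 37 42 43 42 44 41 34 28 33 42 44 42 42 42
42 38 33 30 26 16 16 31 41 43 43 42 37 21 11 26 40 43 42 42 42
42 36 28 25 20  9 15 33 42 42 42 42 35 14  7 29 42 42 42 42 42
42 36 28 26 25 23 31 42 42 43 43 42 40 27 28 41 43 43 42 42 43
42 35 30 30 33 37 43 42 43 42 43 43 42 40 41 43 43 44 43 43 43
38 33 29 31 34 41 43 43 42 42 42 43 42 42 42 
[... 1400 characters left out ...]
9 39 39
31 33 36 37 39 41 43 45 46 45 45 44 42 41 40 40 39 38 36 36 35
29 32 37 39 42 43 44 45 46 46 46 45 44 43 43 42 40 37 35 34 34
30 33 38 40 42 43 44 44 45 46 46 45 44 43 43 42 40 37 36 35 35
33 36 38 38 39 40 41 43 45 46 45 43 41 41 41 40 39 38 38 38 39
37 38 38 36 35 36 38 42 44 44 43 40 37 36 37 38 38 39 40 42 42
39 39 38 35 33 33 36 41 44 44 42 39 35 34 35 37 38 40 42 44 44
40 41 38 35 32 32 36 41 44 44 43 39 36 34 35 37 39 42 44 45 45
40 41 39 36 34 35 37 41 43 44 43 40 38 37 38 39 41 43 44 45 45
40 40 39 38 37 37 39 41 42 43 43 42 41 40 41 41 43 44 45 45 46
39 39 39 39 38 38 39 40 41 42 42 42 42 42 43 43 44 45 45 46 46
38 39 39 39 38 38 39 39 40 41 41 41 41 42 43 44 45 45 45 45 45
```

View pics/w2scene.png

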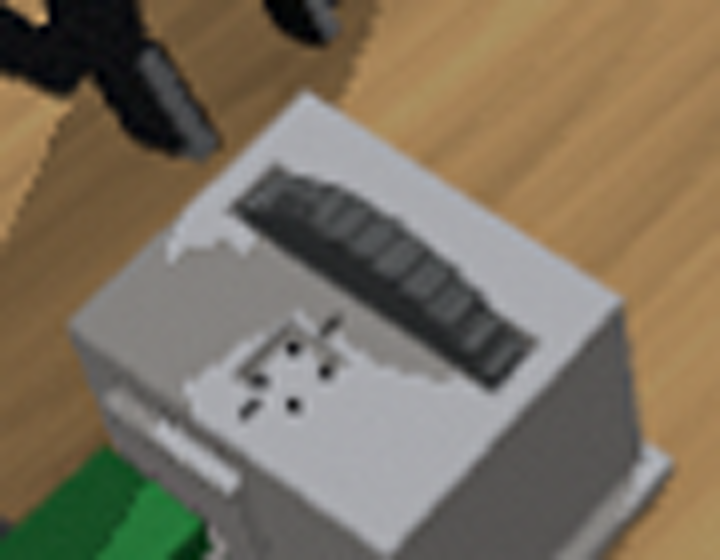

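Four dots now sit at crop positions (292,347), (326,371), (258,380) and (292,404), symmetric about the index bars after parallax. The two cameras give a residual of +0.2 mm, about 0.01 rad. Retreating and taking a last look.

```bash
python3 -m crank '[0,0,0,-0.01,0,0.03,45, 0,0,0,-0.02,0.02,0.04,45, 0,0,0,-0.02,0.03,0.04,45, 0,0,0,-0.02,0.03,0.02,45, 0,0,0,0,0,0,45, 0,0,0,0,0,0,45, 0,0,0,0,0,0,45]' 30
python3 - <<'E'
from h import *
d=cam("scene"); save(d,"end.png",None,1.25); o=observe(); print(o["time_s"],o["ft_force"])
E
```

```text
time_s: 23.9
position: [0.3686, -0.1123, 0.2919]
tool_rot: [[0.088, -0.917, 0.388], [-0.996, -0.079, 0.039], [-0.005, -0.39, -0.921]]
ft_force: [0.9, -0.0, 0.3]
grip_width: 0.0384
23.95 [-0.20287785  1.54321289 -0.70167887]
```

View pics/end.png

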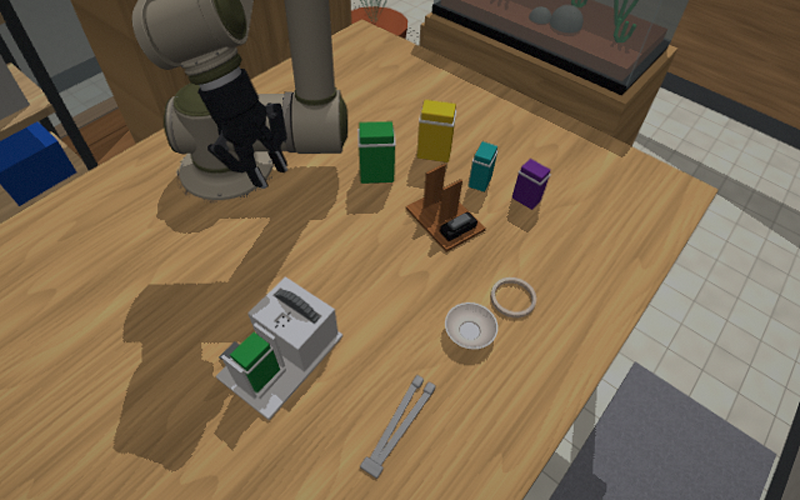

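The canister is upright in the bay at (250,362), the tray at (445,215) is empty, and the dish, tongs, ring and look-alikes haven't moved. The arm touches nothing, so I'm handing in.

```bash
python3 -c "
from rig import *
print(close_job())"
```

```text
the job is handed in; nothing more can be done
None
```

The job is done and handed in at about 24 s; no verdict was reported.

**Canister:** I lifted the small green canister from the tray by its 58 mm faces, stood it on the open shelf and let go. I then took it across its 42 mm faces and stood it upright in the loading bay. In the last pictures it stands upright between the cheeks and lips.

**Thumbwheel:** Two strokes of about 50° each, gripping the wheel's flanks, brought up the four-dot mark, and I let go. Combining both cameras, the mark is about 0.2 mm (roughly 0.01 rad) off centre. Taken separately, with the drum depth fitted earlier (5 mm), the scene view gives −0.5 mm and the top view +0.3 mm; that is about 0.02 rad and within measuring error.

**Other checks:** By eye in the last picture, the dish, tongs, ring and look-alikes are where they started, and the arm is clear of everything. The highest wrist force I read was about 20 N, taken at the ends of moves. No check failed.

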